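# Weigh down the drying chamber's lid and set its purge valve

### The arm

A 6-joint arm with a two-finger parallel gripper is mounted at the origin on the work surface. World frame = base frame: x ahead of the robot, y to its left, z up, the work surface at z = 0. Lengths are in m, angles in rad, forces in N, time in s.
With the tool pointing down it reaches from about 0.375 to 0.9 m from the base axis. Payload 3.1 kg.
Tool frame: the origin (TCP) lies on the centre line of the jaws, within the pads' length; the fingertips stand 19 mm ahead of it and the grasp point (between the pads) is the TCP; y points along the fingers, x is the direction in which the jaws open and shut, and the axes are right-handed (so a half turn about y gives the same grasp; the last joint's range is limited). The gripper opens to 85 mm and grips with 20 to 120 N. Pads are 22 mm wide; open, the fingers measure 114 mm over their backs; the gripper's body (76 mm by 85 mm) begins 54 mm behind the grasp point. The pads swing forward as they close: fully open they stand 13 mm farther back than shut.
Start: joints at [1.145, 0.527, 1.433, -0, 1.181, -0.178], TCP at [0.153, 0.606, 0.25] pointing down, gripper open.
Joint ranges: [-3.08, 3.08], [-0.75, 2.2], [0.22, 2.44], [-1.43, 4.57], [0, 2.65], [-2.85, 2.85]. Speed limits (rad/s): [2.79, 2.79, 3.14, 3.14, 3.14, 3.14].

### API

Orientations are given as a unit quaternion [x, y, z, w].
In Python, from station import * gives the robot as it stands.
- The arm moves only by the tool step_arm, never from a script. Its argument "moves" is a list of rows, each a list of 7 numbers: the turn, a rotation vector about the tool's x, y, z in rad, then the shift along the tool's x, y, z in cm, then the closure, from -1 (fully open) to 1 (shut). A call has 1 to 12 rows; each row is the pose to reach, as a shift and turn from the pose measured when the call began, along the tool's axes at that moment; what a row does not reach only later rows make up. A row lasts 1/8 s, in which the tool goes at most 62.5 mm and 10.7 degrees, less where a joint would pass 70% of its speed; a pose out of reach is approached as far as the arm can. A call with a gripper value outside its range is refused whole. The fingers move at their own pace and stop on an object; "grip_force" is the grip in N (left out, the last holds). Time passes only in rows, so rows that repeat a pose let the fingers close. It gives the time, the measured TCP pose, the force and the opening at its end, in the units of the state.
- sense(): the state, without advancing time (a new reading comes with each control period).
- snapshot(name): name is "scene" or "top" or "wrist"; returns a dict with "frame" (400x640x3 uint8, red, green, blue), "z_map" (400x640 float32, m along the optical axis (not along the pixel's ray), 0 where there is no reading), "vfov" (degrees; the focal length in pixels is half the picture's height over the tangent of half this angle, whatever the lens; pixels are square), "cx", "cy" (the principal point, pixels), "xyz" and "orientation" of the camera in the world. Camera axes: x right, y down, z forward; pixel columns grow to the right and rows downward; lengths in m; the calibration is good to about 2 mm. The wrist camera is an equidistant fisheye: a pixel r from the principal point sees the ray r / f radians off the axis. A picture is of the moment at which its call begins.
- sign_off(): hands the job in, once; it reports no verdict.
The state is a dict: "t": time; "q": joint angles; "qd": joint speeds; "tau": joint torques, N m; "tcp_pos": TCP position; "tool_rot": TCP orientation; "force": force on the tool from outside, world axes, zero at the start; "ft_torque": the same for the moment, N m; "finger_gap": opening from 0.0 (shut) to 1.0 (fully open).
Only numpy, scipy, OpenCV 4.12 (cv2) and the standard library are available. Lean on these libraries where they do the work, as an engineer would, in place of code of your own. Each camera call takes 0.05 s, during which the arm holds its last target.

### The job

Get the specimen drying chamber ready: balance the brass weight upright on the very top of the chamber's domed lid and let go of it, then take the purge valve by the handle on its wheel, close it clockwise to the stop, and from the stop back it off exactly two full turns. Finish while still holding the valve handle in the gripper at that setting, with the weight still balanced on the lid and the other things on the bench left where they are.

Things in the scene. Friction and masses are not known exactly. Their poses are not given: they have to be found in the camera images.
- weight: Loose brass lid weight, about 0.4 kg, standing on the bench: a flat-bottomed disc 56 mm across and 16 mm thick with a plain upright grip knob 20 mm across rising from its centre; 56 mm tall in all. Origin at the centre of the underside, z up along the knob.
- weight_knob (a point): A point on the weight's axis inside the grip knob, 42 mm above the underside: a good place to grip.
- chamber: Drying chamber fixed to the bench: a round aluminium base, 160 mm across the foot, 52 mm high, with a smooth blue-grey domed lid (sphere of radius 66 mm, its centre 40 mm above the bench), 106 mm tall in all. Origin on the bench under its centre. Both the chamber and the valve move from start to start and may change sides.
- crown (a point): The highest point of the domed lid, at the centre of the round white spot (22 mm across) on it, 106 mm above the bench.
- valve: Brass purge valve fixed to the bench on a round foot 80 mm across, with a short copper pipe to its +x side. Origin on the bench, on the wheel's upright axis.
- valve_wheel (a joint): Turn of the level blue wheel (112 mm across, rim top 86 mm above the bench) about the upright axis through the valve's origin: 0 at the rigid closed stop, growing counter-clockwise from above (opening) to 20 rad; one turn is 6.283. Starts 0.4 to 1.1 turns open. At 0 and each whole turn the handle is on the valve's own +x side. Takes 0.15 N m (3 N at the handle); stays where left.
- valve_handle: Black upright handle on the wheel's rim, 50 mm from the wheel's axis: a barrel 19 to 20 mm across and 46 mm tall, from about 89 to 135 mm above the bench. It spins freely about its own upright axis, so a gripper that holds it can follow the circle without turning. Origin at the bottom of its axis.
- handle_grip (a point): A point on the handle's own axis, 28 mm above its bottom and 116 mm above the bench: the place to grip.
- jar: Bystander: amber jar with a white cap, 44 mm across, 75 mm tall. Origin at the underside.
- dish: Bystander: shallow white dish 90 mm across, 16 mm high. Origin at the underside.
- forceps: Bystander: steel forceps lying flat, about 125 mm long, 8 mm high, along its own x.
- marker: Bystander: white marker with a green cap, 128 mm long, 14 mm high, along its own x.
- carton: Bystander: white and red carton 60 x 80 x 50 mm. Origin at the underside.
- slide_box: Bystander: flat green box 92 x 112 mm, 34 mm high. Origin at the underside.
- vial: Bystander: small white vial with a blue cap, 26 mm across, 45 mm tall. Origin at the underside.
There are look-alikes about, which are no part of the job. There is more than one size of the weight; the job needs the smallest.

How it is judged:
By the outcome, as a careful person would: the job done as asked, in the order asked, and still so for the second after the job is handed in, while the arm keeps its last pose, push and grip.
It also fails if it takes over 72 s, if anything falls off the work surface, if the arm or the gripper's body presses on something with over 40 N, if the wrist force passes 120 N, or if a joint passes its speed limit or range.

## Working session

There is one attempt and no reset: what is moved stays moved. The work goes in short steps, Python scripts to look and compute and a tool call to move; the robot and the scene stay as the last step left them, time stands still between calls to the robot, and variables do not carry over. Pictures are saved under pics/ and viewed, and the job is handed in when it is done.

Besides the shell and the picture viewer there is one more tool, called after "Request:" by a JSON object that holds its "api" and its "payload", one argument or row to a line. step_arm: Moves the arm, as the interface text tells. Its arguments: {"type":"object","properties":{"moves":{"type":"array","items":{"type":"array","items":{"type":"number"}}},"grip_force":{"type":"number"}},"required":["moves"]}

```bash
mkdir -p pics; ls; cat > h.py <<'E'
from station import *
import numpy as np, cv2
from scipy.spatial.transform import Rotation as R
def snap(n):
    s=snapshot(n); np.savez('last_%s.npz'%n,**s); return s
def load(n): return dict(np.load('last_%s.npz'%n))
def foc(s): return 200/np.tan(np.radians(float(s['vfov']))/2)
def world(s,u,v,d=None):
    # pinhole pixel -> world using z_map
    f=foc(s)
    if d is None: d=s['z_map'][int(round(v)),int(round(u))]
    p=np.array([(u-s['cx'])/f*d,(v-s['cy'])/f*d,d])
    return R.from_quat(s['orientation']).apply(p)+s['xyz']
def cloud(s):
    f=foc(s); v,u=np.mgrid[0:400,0:640]; d=s['z_map']
    p=np.stack([(u-s['cx'])/f*d,(v-s['cy'])/f*d,d],-1)
    return p@R.from_quat(s['orientation']).as_matrix().T+s['xyz']
def save(s,name,crop=None,k=1):
    im=s['frame'][:,:,::-1]
    if crop: x0,y0,x1,y1=crop; im=im[y0:y1,x0:x1]
    cv2.imwrite('pics/'+name,cv2.resize(im,None,fx=k,fy=k,interpolation=cv2.INTER_CUBIC))
E
python3 - <<'E'
from h import *
s=sense(); print(s['t'],s['tcp_pos'],s['tool_rot'],s['force'],s['finger_gap'])
for n in ('scene','top','wrist'):
    p=snap(n); save(p,n+'0.png'); print(n,p['xyz'],p['orientation'],p['vfov'],p['cx'],p['cy'])
E
```

```text
pics
0.0 [0.15298456 0.60531201 0.24934288] [ 0.55830458  0.4337115  -0.43504809 -0.55760514] [-0.35983878  0.63321758  0.9213609 ] 1.0009176432599112
scene [1.25395669 0.40540631 0.99705159] [ 0.46627982  0.81028372 -0.30889737 -0.17494522] 45.16933671793285 322.3374752179901 197.70850804885626
top [ 0.48315723 -0.014998    1.12890275] [ 0.71565092 -0.69689139  0.02760235 -0.03773931] 52.140490001907985 322.96395095609853 198.15344309907695
wrist [0.08109938 0.62395608 0.37231985] [0.7804151  0.60767836 0.08973188 0.11673676] 65.70646984690485 317.80992648254517 202.66993788874655
```

View pics/scene0.png

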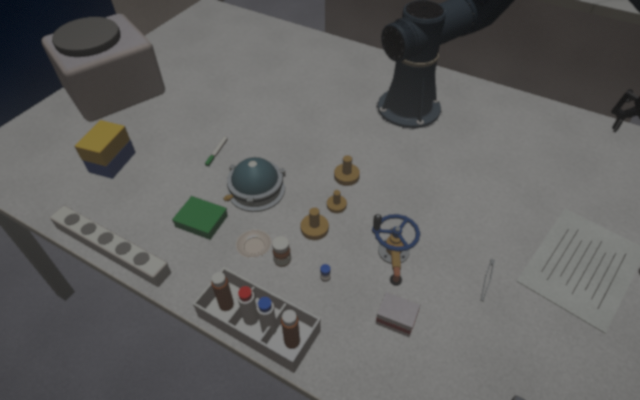

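View pics/top0.png

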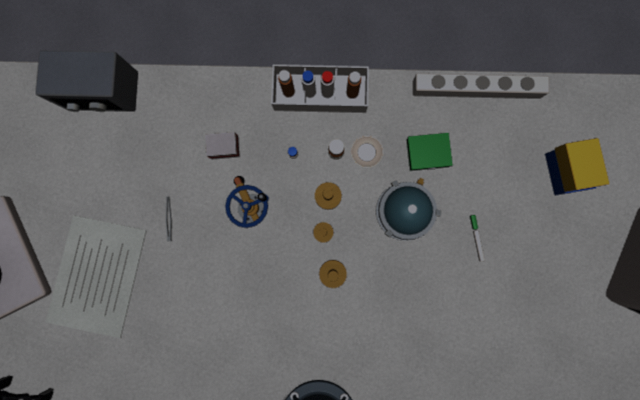

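View pics/wrist0.png

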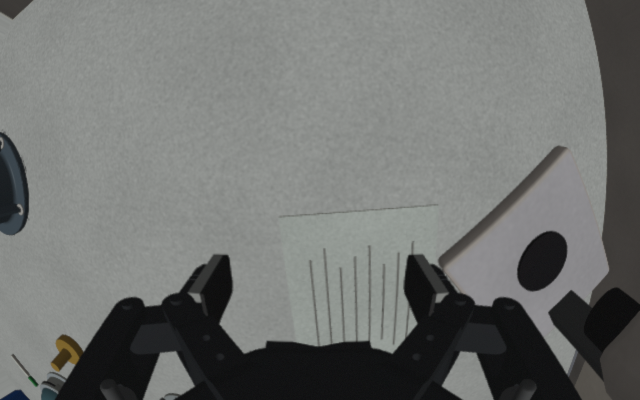

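Scene: three brass weights at top pixels (328,196), (323,232) and (333,273). The middle one looks smallest. The valve is at (246,206) with its handle near (262,197), and the chamber is at (408,210) with a white spot at (412,209). I'll check with a crop and measurements.

```bash
python3 - <<'E'
from h import *
s=load('top'); c=cloud(s); save(s,'topcrop.png',(210,120,460,300),3)
b=c[...,2]; f=s['frame'].astype(int)
print('table z',np.median(b[300:330,200:260]))
for n,(u,v) in dict(A=(328,196),B=(323,232),C=(333,273)).items():
    w=np.s_[v-20:v+21,u-20:u+21]; p=c[w].reshape(-1,3)
    ok=(p[:,2]>0.009); p=p[ok]
    col=f[w].reshape(-1,3)[ok]
    br=p
    top=br[:,2].max(); t=br[br[:,2]>top-0.008]; 
    disc=br[(br[:,2]<top-0.015)]
    e=br[:,:2]
    (cc,r)=cv2.minEnclosingCircle(e.astype(np.float32))
    print(n,'top',top,'knob',t.mean(0),'n',len(t),'width',np.ptp(e,0),'circ',cc,r)
# dome spot
w=np.s_[180:240,375:440]; p=c[w].reshape(-1,3); q=p[(p[:,2]>0.065)]
A=np.c_[2*q,np.ones(len(q))]; x=np.linalg.lstsq(A,(q**2).sum(1),rcond=None)[0]
print('dome',x[:3],np.sqrt(x[3]+x[:3]@x[:3]),q[:,2].max())
for uv in [(412,209)]: print('spot',world(s,*uv))
# valve
w=np.s_[180:235,220:275]; p=c[w].reshape(-1,3); col=f[w].reshape(-1,3)
bl=(col[:,2]>col[:,0]+25)&(p[:,2]>.07)&(p[:,2]<.1)
print('wheel',p[bl][:,2].mean(),cv2.minEnclosingCircle(p[bl][:,:2].astype(np.float32)))
h=p[p[:,2]>.12]; print('handle',len(h),h.mean(0),np.ptp(h,0))
E
```

```text
table z -0.00016239165762477192
A top 1.1289027534160336 knob [ 0.48315723 -0.014998    1.12890275] n 7 width [0.14467153 0.07127801] circ (0.5557619333267212, -0.00956781767308712) 0.07290743291378021
B top 1.1289027534160336 knob [ 0.48315723 -0.014998    1.12890275] n 6 width [0.05428055 0.0520539 ] circ (0.49348190426826477, 0.0013072359142825007) 0.027738330885767937
C top 1.1289027534160336 knob [ 0.48315723 -0.014998    1.12890275] n 4 width [0.13715951 0.07016855] circ (0.4145774841308594, -0.022984661161899567) 0.06914325058460236
dome [ 0.53680426 -0.17556926  0.61268011] 0.5271925244179403 1.1289027534160336
spot [ 0.55644391 -0.22258655  0.10457135]
wheel 0.08519649430959611 ((0.5570944547653198, 0.196082204580307), 0.05658532306551933)
handle 66 [0.55970951 0.1255794  0.29811755] [0.10130068 0.17845307 1.00879057]
```

View pics/topcrop.png

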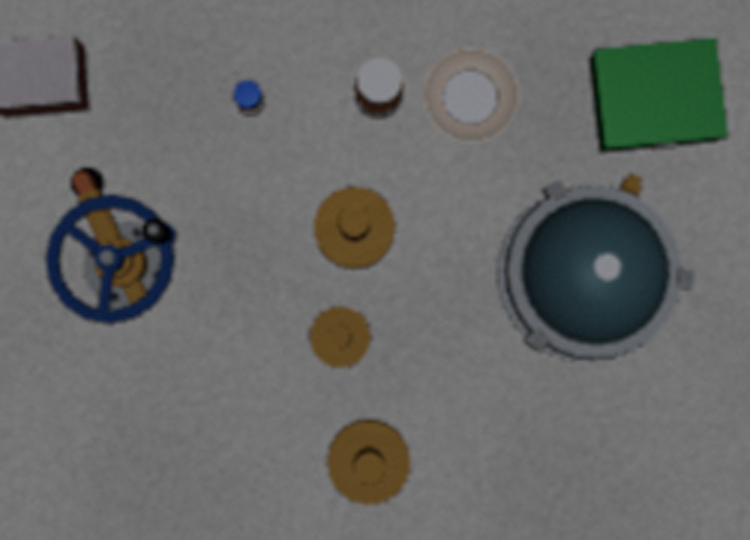

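The crop shows the middle weight (crop 340,336; top pixel 323,232) is the smallest at about 56 mm. The pipe end is at crop (88,182) and the handle at (157,231). I'll repeat the measurement without the pixels that have no depth reading.

```bash
python3 - <<'E'
from h import *
for name in ('top','scene'):
    s=load(name); c=cloud(s); c[s['z_map']<=0]=np.nan
    P=c.reshape(-1,3); P=P[~np.isnan(P[:,0])]
    def near(x,y,r,z0,z1): return P[(np.hypot(P[:,0]-x,P[:,1]-y)<r)&(P[:,2]>z0)&(P[:,2]<z1)]
    print(name)
    for x,y in [(.57,-.011),(.4935,.0013),(.41,-.022)]:
        p=near(x,y,.05,.008,.15); print(' w',p[:,2].max(),cv2.minEnclosingCircle(p[p[:,2]<.025][:,:2].astype(np.float32)))
        k=p[p[:,2]>p[:,2].max()-.006]; print('   knob',len(k),k.mean(0),np.ptp(k,0), (k.max(0)+k.min(0))/2)
    q=near(.556,-.2226,.055,.075,.12)
    A=np.c_[2*q,np.ones(len(q))]; x=np.linalg.lstsq(A,(q**2).sum(1),rcond=None)[0]
    print(' dome',x[:3],np.sqrt(x[3]+x[:3]@x[:3]),q[:,2].max())
    h=near(.57,.17,.06,.115,.15); print(' handle',len(h),h.mean(0),h.min(0),h.max(0))
    pp=near(.61,.2,.06,.02,.06); print(' low', len(pp), pp.mean(0))
    w=near(.557,.196,.08,.075,.095); print(' wheel',cv2.minEnclosingCircle(w[:,:2].astype(np.float32)))
s=load('scene'); save(s,'sccrop.png',(300,140,440,340),4)
s=load('top')
def px(s,p):
    q=R.from_quat(s['orientation']).inv().apply(np.array(p)-s['xyz']); f=foc(s); return q[0]/q[2]*f+s['cx'],q[1]/q[2]*f+s['cy']
print(px(s,(.557,.196,0)))
E
```

```text
top
 w 0.07923089460473332 ((0.592806875705719, -0.009106487035751343), 0.03728856146335602)
   knob 64 [ 0.59252216 -0.00900951  0.07574521] [0.02383361 0.02356463 0.00593376] [ 0.59304972 -0.00992332  0.07626401]
 w 0.05981313204194949 ((0.49348190426826477, 0.0013072359142825007), 0.027738330885767937)
   knob 39 [0.4938121  0.00106132 0.05607263] [0.01587237 0.01835932 0.00590021] [0.49350602 0.00057934 0.05686303]
 w 0.0790596282903755 ((0.38638150691986084, -0.02607545256614685), 0.036610424518585205)
   knob 73 [ 0.38219912 -0.02790061  0.07560146] [0.02542385 0.02320169 0.00581208] [ 0.38260171 -0.02815637  0.07615359]
 dome [ 0.5567247  -0.22118474  0.04317752] 0.06312954571588549 0.11012816205061826
 handle 57 [0.57508574 0.15338495 0.13153549] [0.56539904 0.14479344 0.1197319 ] [0.58445792 0.16345508 0.13984786]
 low 190 [0.5931884  0.21633495 0.03753344]
 wheel ((0.5555512309074402, 0.19692431390285492), 0.058019690215587616)
scene
 w 0.07689077266193867 ((0.5701838135719299, -0.010910766199231148), 0.0497494712471962)
   knob 64 [ 0.59664154 -0.00760497  0.07346711] [0.0
[... 165 characters left out ...]
ob 32 [0.49737233 0.00326708 0.05452261] [0.01757472 0.01936236 0.00591071] [0.49751105 0.00309386 0.05523583]
 w 0.07769152576273675 ((0.3909494876861572, -0.025227680802345276), 0.03785717487335205)
   knob 38 [ 0.38666026 -0.0260018   0.07397277] [0.02691306 0.02351539 0.00583078] [ 0.38652457 -0.02543987  0.07477614]
 dome [ 0.55967605 -0.21977681  0.0441535 ] 0.06055206158049008 0.1085656198628987
 handle 76 [0.58144291 0.15645685 0.12788601] [0.56863475 0.14585179 0.11597336] [0.58870391 0.16523982 0.1374071 ]
 low 326 [0.59601974 0.21901271 0.03820092]
 wheel ((0.5586519241333008, 0.1986839473247528), 0.05756080150604248)
(np.float64(252.99151355543745), np.float64(207.3299002229375))
```

View pics/sccrop.png

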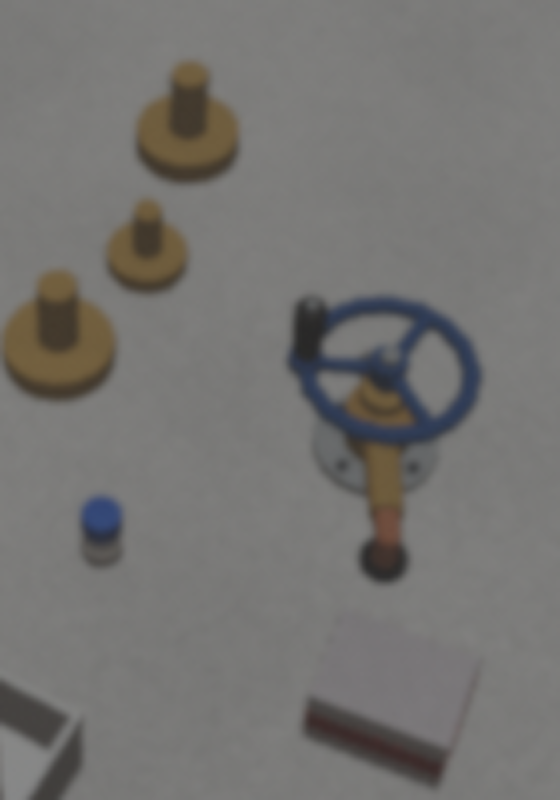

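```bash
cat >> h.py <<'E'
def tool():
    s=sense(); return np.array(s['tcp_pos']),R.from_quat(s['tool_rot'])
def go(p,yaw=None):
    """print turn (rotvec tool axes) and shift cm to reach world p with tool y down and jaw x axis at yaw from world x"""
    t,r=tool(); d=r.inv().apply(np.array(p)-t)*100
    out=d
    if yaw is not None:
        x=np.array([np.cos(yaw),np.sin(yaw),0]); y=np.array([0,0,-1.]); z=np.cross(x,y)
        tr=(r.inv()*R.from_matrix(np.stack([x,y,z],1))).as_rotvec()
    else: tr=np.zeros(3)
    print('turn',np.round(tr,4),'shift cm',np.round(d,2)); return tr,d
E
python3 - <<'E'
from h import *
t,r=tool(); print(t,'\n',r.as_matrix().round(4))
w=load('wrist'); print('cam rel tool',r.inv().apply(w['xyz']-t),(r.inv()*R.from_quat(w['orientation'])).as_matrix().round(3))
for y in (np.pi/2,-np.pi/2): go((.494,.002,.16),y)
E
```

```text
[0.15307561 0.60542356 0.24955905] 
 [[ 2.453e-01 -7.000e-04 -9.694e-01]
 [ 9.694e-01 -1.500e-03  2.453e-01]
 [-1.700e-03 -1.000e+00  3.000e-04]]
cam rel tool [ 1.06963798e-04 -1.22741489e-01  7.43556583e-02] [[ 1.    -0.    -0.   ]
 [ 0.    -0.292  0.957]
 [-0.    -0.957 -0.292]]
turn [-0.0005 -0.2478 -0.0016] shift cm [-50.12   9.03 -47.85]
turn [ 2.4000e-03  2.8938e+00 -7.0000e-04] shift cm [-50.12   9.03 -47.85]
```

Request:
{"api": "step_arm", "payload": {
  "moves": [
    [0, -0.06, 0, -12, 1, -12, -1],
    [0, -0.12, 0, -25, 2.5, -24, -1],
    [0, -0.248, 0, -38, 4, -36, -1],
    [0, -0.248, 0, -50.1, 5, -47.85, -1],
    [0, -0.248, 0, -50.1, 5, -47.85, -1],
    [0, -0.248, 0, -50.1, 5, -47.85, -1],
    [0, -0.248, 0, -50.1, 5, -47.85, -1],
    [0, -0.248, 0, -50.1, 5, -47.85, -1],
    [0, -0.248, 0, -50.1, 5, -47.85, -1],
    [0, -0.248, 0, -50.1, 5, -47.85, -1],
    [0, -0.248, 0, -50.1, 5, -47.85, -1],
    [0, -0.248, 0, -50.1, 5, -47.85, -1]
  ],
  "grip_force": 40
}}

```text
t: 1.65
tcp_pos: [0.4967, -0.0015, 0.2]
tool_rot: [0.502, 0.499, -0.499, -0.5]
force: [-1.2, 0.2, 0.3]
finger_gap: 0.999
```

```bash
cat >> h.py <<'E'
def fray(s,u,v):
    f=foc(s); a=np.array([u-s['cx'],v-s['cy']]); rr=np.hypot(*a); th=rr/f
    d=np.array([a[0]/rr*np.sin(th),a[1]/rr*np.sin(th),np.cos(th)]) if rr>0 else np.array([0,0,1.])
    return R.from_quat(s['orientation']).apply(d)
def fplane(s,u,v,z):
    d=fray(s,u,v); return s['xyz']+d*(z-s['xyz'][2])/d[2]
def fproj(s,p):
    q=R.from_quat(s['orientation']).inv().apply(np.array(p)-s['xyz']); th=np.arctan2(np.hypot(q[0],q[1]),q[2]); r=foc(s)*th/np.hypot(q[0],q[1]); return s['cx']+q[0]*r,s['cy']+q[1]*r
def fcloud(s):
    v,u=np.mgrid[0:400,0:640]; f=foc(s); a=u-s['cx'];b=v-s['cy']; rr=np.hypot(a,b)+1e-9; th=rr/f; d=s['z_map']
    p=np.stack([a/rr*np.tan(th)*d,b/rr*np.tan(th)*d,d],-1); p=p@R.from_quat(s['orientation']).as_matrix().T+s['xyz']; p[d<=0]=np.nan; return p
E
python3 - <<'E'
from h import *
s=snap('wrist'); save(s,'w1.png'); t,r=tool(); print(sense()['t'],t,r.as_matrix().round(3))
for n,p in dict(knob=(.495,.002,.056),crown=(.558,-.2205,.106),handle=(.577,.155,.135),wheel=(.557,.1975,.086)).items(): print(n,fproj(s,p))
c=fcloud(s).reshape(-1,3); P=c[~np.isnan(c[:,0])]
k=P[(np.hypot(P[:,0]-.495,P[:,1]-.002)<.03)&(P[:,2]>.05)&(P[:,2]<.07)]; print('knob',len(k),k.mean(0),k.min(0),k.max(0))
q=P[(np.hypot(P[:,0]-.557,P[:,1]+.22)<.05)&(P[:,2]>.075)&(P[:,2]<.12)]; print(len(q),q.max(0) if len(q) else 0)
E
```

```text
1.7 [ 4.95454163e-01 -2.63463572e-04  1.99865414e-01] [[ 0.004 -0.    -1.   ]
 [ 1.    -0.002  0.004]
 [-0.002 -1.     0.   ]]
knob (np.float64(321.96974733049024), np.float64(192.98287080469245))
crown (np.float64(97.25055927794077), np.float64(270.4820938647272))
handle (np.float64(499.8443905842655), np.float64(309.67755359926844))
wheel (np.float64(515.4119800558617), np.float64(260.70883482095655))
knob 392 [0.49452665 0.00139202 0.05499093] [ 0.48515041 -0.00787485  0.0500093 ] [0.50517593 0.0111551  0.05754196]
4727 [ 0.60451274 -0.17039665  0.10701203]
```

View pics/w1.png

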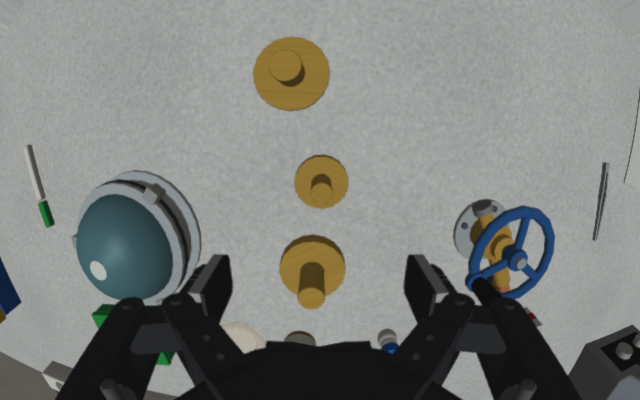

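The wrist picture shows the smallest weight's knob at (321,190) and the white spot at (98,270). Both match my projections. Refining both.

```bash
python3 - <<'E'
from h import *
s=load('wrist'); f=s['frame'].astype(int); 
sub=f[255:290,82:115].min(2); m=sub>110; v,u=np.nonzero(m); print(len(u),u.mean()+82,v.mean()+255, sub.max())
print('crown wrist',fplane(s,u.mean()+82,v.mean()+255,.1055))
for n in ('top','scene'):
    t=load(n); 
    x0,y0=((400,197) if n=='top' else (243,157)); sub=t['frame'][y0:y0+24,x0:x0+24].astype(int).min(2); mm=sub>(sub.max()+np.median(sub))/2
    v,u=np.nonzero(mm); d=R.from_quat(t['orientation']).apply([(u.mean()+x0-t['cx'])/foc(t),(v.mean()+y0-t['cy'])/foc(t),1]); print(n,len(u),u.mean()+x0,v.mean()+y0,t['xyz']+d*(.1055-t['xyz'][2])/d[2])
c=fcloud(s).reshape(-1,3); P=c[~np.isnan(c[:,0])]
q=P[(np.hypot(P[:,0]-.557,P[:,1]+.22)<.05)&(P[:,2]>.08)&(P[:,2]<.12)]
A=np.c_[2*q,np.ones(len(q))]; x=np.linalg.lstsq(A,(q**2).sum(1),rcond=None)[0]
print('dome',x[:3],np.sqrt(x[3]+x[:3]@x[:3]))
d=P[(np.hypot(P[:,0]-.495,P[:,1]-.002)<.035)&(P[:,2]>.012)&(P[:,2]<.02)]; print('disc',cv2.minEnclosingCircle(d[:,:2].astype(np.float32)))
w=P[(np.hypot(P[:,0]-.557,P[:,1]-.197)<.08)&(P[:,2]>.08)&(P[:,2]<.09)]; print('wheel',cv2.minEnclosingCircle(w[:,:2].astype(np.float32)))
go((.4945,.0015,.042),np.pi/2)
E
```

```text
399 93.40852130325814 275.203007518797 177
crown wrist [ 0.56459888 -0.22904629  0.1055    ]
top 63 412.04761904761904 208.55555555555554 [ 0.55749456 -0.22250921  0.1055    ]
scene 65 252.98461538461538 161.2923076923077 [ 0.55311095 -0.22181567  0.1055    ]
dome [ 0.5584566  -0.22098744  0.04085385] 0.06420949947509667
disc ((0.4953082799911499, 0.0012440293794497848), 0.028452662751078606)
wheel ((0.5567985773086548, 0.19590678811073303), 0.05811479687690735)
turn [-0.0001 -0.0038 -0.0019] shift cm [ 0.21 15.79  0.09]
```

Request:
{"api": "step_arm", "payload": {
  "moves": [
    [0, 0, 0, 0.2, 5, 0.1, -1],
    [0, 0, 0, 0.2, 10, 0.1, -1],
    [0, 0, 0, 0.2, 14, 0.1, -1],
    [0, 0, 0, 0.2, 15.7, 0.1, -1],
    [0, 0, 0, 0.2, 15.7, 0.1, -1],
    [0, 0, 0, 0.2, 15.7, 0.1, 1],
    [0, 0, 0, 0.2, 15.7, 0.1, 1],
    [0, 0, 0, 0.2, 15.7, 0.1, 1],
    [0, 0, 0, 0.2, 15.7, 0.1, 1],
    [0, 0, 0, 0.2, 15.7, 0.1, 1],
    [0, 0, 0, 0.2, 15.7, 0.1, 1],
    [0, 0, 0, 0.2, 15.7, 0.1, 1]
  ],
  "grip_force": 40
}}

```text
t: 3.2
tcp_pos: [0.4948, 0.0012, 0.0436]
tool_rot: [0.502, 0.499, -0.499, -0.5]
force: [-0.9, 0.0, 6.6]
finger_gap: 0.222
```

```bash
python3 - <<'E'
from h import *
s=snap('wrist'); save(s,'w2.png'); t,r=tool(); x=sense();print(x['t'],t,x['force'],x['finger_gap'])
go((.5,-.05,.24),np.pi/2)
E
```

```text
3.25 [0.49478092 0.0011854  0.04359787] [-0.82590088  0.06877702  5.12214882] 0.22295299853115214
turn [ 0.001  -0.0038 -0.0023] shift cm [ -5.16 -19.63  -0.56]
```

View pics/w2.png

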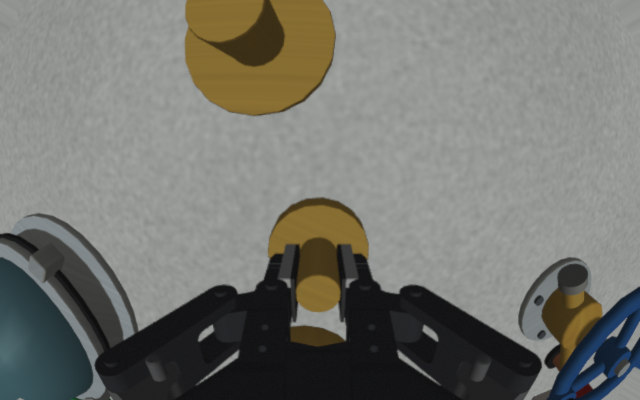

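Request:
{"api": "step_arm", "payload": {
  "moves": [
    [0, 0, 0, 0, -1, 0, 1],
    [0, 0, 0, 0, -4, 0, 1],
    [0, 0, 0, 0, -9, 0, 1],
    [0, 0, 0, 0, -14, 0, 1],
    [0, 0, 0, -4, -19, -2, 1],
    [0, 0, 0, -9, -21.5, -4, 1],
    [0, 0, 0, -13, -21.5, -6, 1],
    [0, 0, 0, -15, -21.5, -6.2, 1],
    [0, 0, 0, -15, -21.5, -6.2, 1],
    [0, 0, 0, -15, -21.5, -6.2, 1],
    [0, 0, 0, -15, -21.5, -6.2, 1]
  ]
}}

```text
t: 4.62
tcp_pos: [0.5552, -0.147, 0.2585]
tool_rot: [0.501, 0.499, -0.5, -0.501]
force: [-0.0, 0.0, -4.1]
finger_gap: 0.222
```

```bash
python3 - <<'E'
from h import *
s=snap('wrist'); save(s,'w3.png'); t,r=tool(); x=sense();print(x['t'],t,r.as_matrix().round(4),x['force'],x['finger_gap'])
c=fcloud(s).reshape(-1,3); P=c[~np.isnan(c[:,0])]
q=P[(np.hypot(P[:,0]-.557,P[:,1]+.221)<.055)&(P[:,2]>.075)&(P[:,2]<.112)]
A=np.c_[2*q,np.ones(len(q))]; xx=np.linalg.lstsq(A,(q**2).sum(1),rcond=None)[0]
print('dome',len(q),xx[:3],np.sqrt(xx[3]+xx[:3]@xx[:3]),q[:,2].max())
u,v=fproj(s,(.557,-.2215,.106)); print(u,v); u,v=int(u),int(v); save(s,'w3c.png',(u-50,v-50,u+50,v+50),6)
f=s['frame'].astype(int)[v-30:v+30,u-30:u+30].min(2); print(f.max(),np.median(f)); m=f>(f.max()+np.median(f))/2
n,lab,st,ce=cv2.connectedComponentsWithStats(m.astype(np.uint8))
for i in range(1,n):
    if st[i,4]>30: print(st[i],ce[i]+[u-30,v-30],fplane(s,*(ce[i]+[u-30,v-30]),.1055))
E
```

```text
4.675 [ 0.55542316 -0.14717753  0.25873429] [[ 2.5e-03 -1.0e-04 -1.0e+00]
 [ 1.0e+00 -1.4e-03  2.5e-03]
 [-1.4e-03 -1.0e+00  1.0e-04]] [-0.52510059  0.63285981 -5.25079473] 0.22422648504073642
dome 7744 [ 0.55856008 -0.22116318  0.04058424] 0.06450803388758317 0.1072339522323808
238.83320638944963 194.98681965648285
182 68.0
[ 21  21  23  23 400] [239.8175 196.095 ] [ 0.55823174 -0.22074506  0.1055    ]
```

View pics/w3.png

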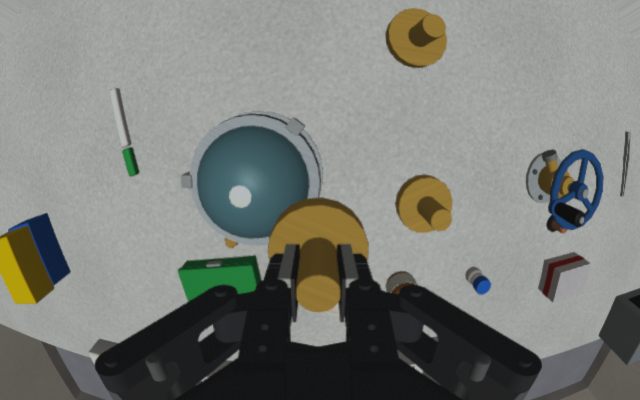

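View pics/w3c.png

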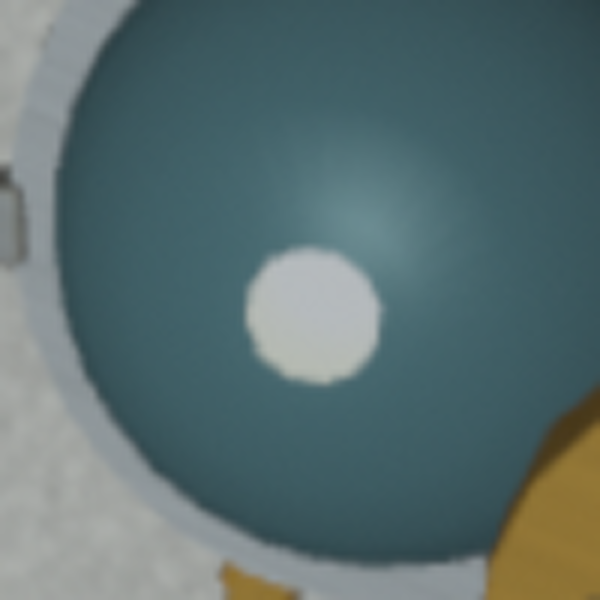

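```bash
python3 - <<'E'
from h import *
go((.5582,-.2208,.153),np.pi/2)
E
```

```text
turn [-0.0001 -0.0025 -0.0014] shift cm [-7.35 10.58 -0.3 ]
```

Request:
{"api": "step_arm", "payload": {
  "moves": [
    [0, 0, 0, -3, 1.5, -0.2, 1],
    [0, -0.0025, -0.0014, -7, 4, -0.3, 1],
    [0, -0.0025, -0.0014, -7.35, 7, -0.3, 1],
    [0, -0.0025, -0.0014, -7.35, 9.3, -0.3, 1],
    [0, -0.0025, -0.0014, -7.35, 10.58, -0.3, 1],
    [0, -0.0025, -0.0014, -7.35, 10.58, -0.3, 1],
    [0, -0.0025, -0.0014, -7.35, 10.58, -0.3, 1],
    [0, -0.0025, -0.0014, -7.35, 10.58, -0.3, 1]
  ]
}}

```text
t: 5.68
tcp_pos: [0.559, -0.2211, 0.1543]
tool_rot: [0.501, 0.5, -0.5, -0.499]
force: [0.0, -0.1, -3.9]
finger_gap: 0.221
```

```bash
python3 - <<'E'
from h import *
s=snap('wrist'); save(s,'w4.png'); x=sense();print(x['t'],x['force'])
go((.5582,-.2208,.1495),np.pi/2); t,r=tool(); print(t,r.as_matrix().round(4))
E
```

```text
5.725 [ 0.52487533  0.85534025 -5.42177175]
turn [ 0.0017  0.0003 -0.0012] shift cm [0.02 0.46 0.06]
[ 0.55882713 -0.22103846  0.15414228] [[-3.0e-04  1.7e-03 -1.0e+00]
 [ 1.0e+00 -1.2e-03 -3.0e-04]
 [-1.2e-03 -1.0e+00 -1.7e-03]]
```

View pics/w4.png

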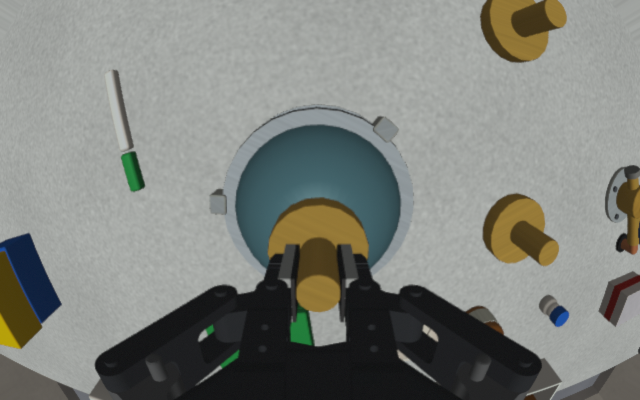

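Request:
{"api": "step_arm", "payload": {
  "moves": [
    [0.0017, 0, -0.0012, 0.02, 0.15, 0.06, 1],
    [0.0017, 0, -0.0012, 0.02, 0.28, 0.06, 1],
    [0.0017, 0, -0.0012, 0.02, 0.38, 0.06, 1],
    [0.0017, 0, -0.0012, 0.02, 0.38, 0.06, 1]
  ]
}}

```text
t: 6.22
tcp_pos: [0.5581, -0.2208, 0.1501]
tool_rot: [-0.5, -0.5, 0.5, 0.5]
force: [1.1, 0.2, -4.0]
finger_gap: 0.223
```

```bash
python3 - <<'E'
from h import *
x=sense();print(x['t'],x['force'])
go((.5582,-.2208,.1495),np.pi/2); t,r=tool(); print(t)
E
```

```text
6.225 [ 1.05107779  0.15108285 -3.99563087]
turn [-0.0004  0.0003  0.0003] shift cm [-0.    0.06 -0.01]
[ 0.55810059 -0.2207741   0.1501238 ]
```

Request:
{"api": "step_arm", "payload": {
  "moves": [
    [0, 0, 0, 0, 0.05, 0, 1],
    [0, 0, 0, 0, 0.1, 0, 1],
    [0, 0, 0, 0, 0.1, 0, 1]
  ]
}}

```text
t: 6.6
tcp_pos: [0.5582, -0.2208, 0.1495]
tool_rot: [0.5, 0.5, -0.5, -0.5]
force: [-1.2, 1.4, -0.5]
finger_gap: 0.221
```

Request:
{"api": "step_arm", "payload": {
  "moves": [
    [0, 0, 0, 0, 0.05, 0, 1],
    [0, 0, 0, 0, 0.05, 0, 1]
  ]
}}

```text
t: 6.85
tcp_pos: [0.5583, -0.2209, 0.1495]
tool_rot: [0.5, 0.5, -0.5, -0.5]
force: [-1.1, 1.1, 1.7]
finger_gap: 0.219
```

Request:
{"api": "step_arm", "payload": {
  "moves": [
    [0, 0, 0, 0, 0, 0, 0.5],
    [0, 0, 0, 0, 0, 0, 0.4],
    [0, 0, 0, 0, 0, 0, 0.3],
    [0, 0, 0, 0, 0, 0, 0.2],
    [0, 0, 0, 0, 0, 0, 0.2]
  ],
  "grip_force": 20
}}

```text
t: 7.48
tcp_pos: [0.5583, -0.2209, 0.1495]
tool_rot: [0.5, 0.5, -0.5, -0.5]
force: [-0.8, -0.0, -0.2]
finger_gap: 0.404
```

```bash
python3 - <<'E'
from h import *
s=snap('wrist'); save(s,'w5.png'); x=sense();print(x['t'],x['force'],x['finger_gap'])
s=snap('scene'); save(s,'s5.png',(215,110,315,210),6)
E
```

```text
7.525 [ 0.75583787  0.67948575 -0.16939907] 0.4008764944354308
```

View pics/w5.png

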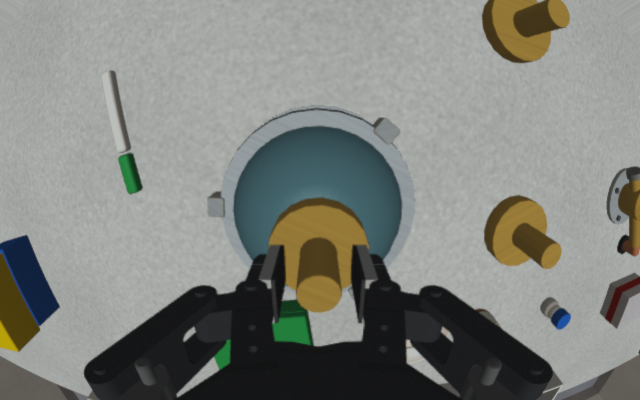

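View pics/s5.png

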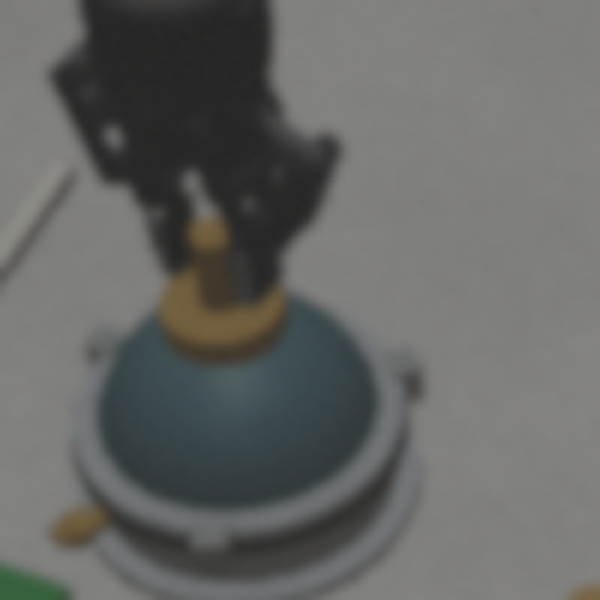

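The wrist picture shows the released knob at (319,280), free between the pads, with the disc level on the dome. The scene view agrees. I'll open further, rise straight up and look again.

Request:
{"api": "step_arm", "payload": {
  "moves": [
    [0, 0, 0, 0, 0, 0, -0.2],
    [0, 0, 0, 0, 0, 0, -0.6],
    [0, 0, 0, 0, -1, 0, -0.8],
    [0, 0, 0, 0, -4, 0, -0.8],
    [0, 0, 0, 0, -8, 0, -0.8],
    [0, 0, 0, 0, -10.5, 0, -0.8],
    [0, 0, 0, 5, -11, 0, -1],
    [0, 0, 0, 9, -11, 0, -1],
    [0, 0, 0, 10, -11, 0, -1],
    [0, 0, 0, 10, -11, 0, -1]
  ]
}}

```text
t: 8.82
tcp_pos: [0.5584, -0.1206, 0.26]
tool_rot: [0.5, 0.5, -0.5, -0.499]
force: [-0.1, -0.5, 0.3]
finger_gap: 1.001
```

```bash
python3 - <<'E'
from h import *
s=snap('wrist'); save(s,'w6.png'); x=sense();print(x['t'],x['force'],x['finger_gap']); print(tool()[0])
c=fcloud(s).reshape(-1,3); P=c[~np.isnan(c[:,0])]
d=P[(np.hypot(P[:,0]-.558,P[:,1]+.221)<.04)&(P[:,2]>.112)&(P[:,2]<.128)]; 
h=d[d[:,2]>.117]; a=np.linalg.lstsq(np.c_[h[:,:2]-h[:,:2].mean(0),np.ones(len(h))],h[:,2],rcond=None)[0]
print('disc',len(h),cv2.minEnclosingCircle(h[:,:2].astype(np.float32)),'slope',a)
k=P[(np.hypot(P[:,0]-.558,P[:,1]+.221)<.03)&(P[:,2]>.155)]; print('knobtop',len(k),k.mean(0),k.min(0),k.max(0))
s=snap('scene'); save(s,'s6.png',(215,110,315,210),6)
E
```

```text
8.875 [ 0.52815876 -0.3682251  -0.43766913] 1.0003891197276062
[ 0.55856935 -0.12145885  0.25987822]
disc 1876 ((0.5588676929473877, -0.2203730195760727), 0.028371188789606094) slope [ 0.00207597 -0.0097361   0.12110773]
knobtop 528 [ 0.55723879 -0.21680708  0.17512313] [ 0.54615024 -0.23031669  0.15504019] [ 0.56858481 -0.19187809  0.33374809]
```

View pics/w6.png

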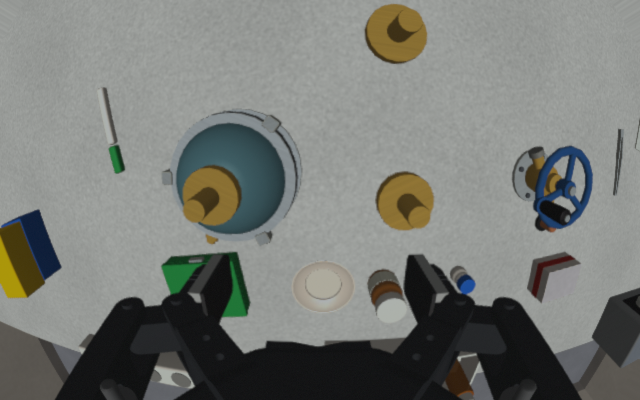

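View pics/s6.png

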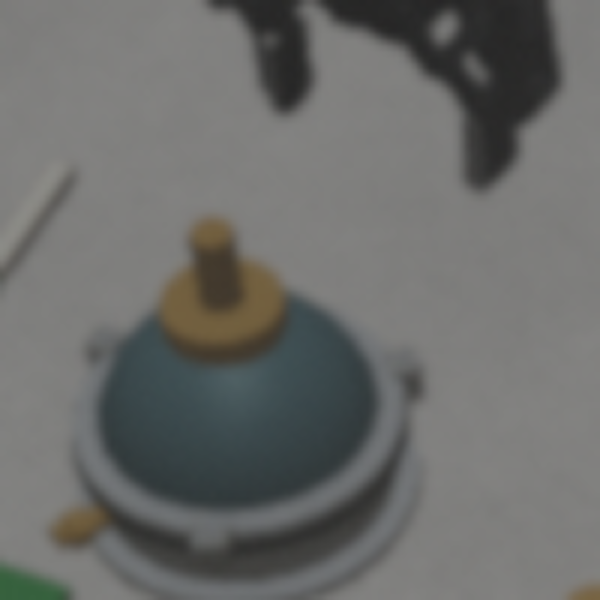

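The weight is free and balanced: its disc is at (.5589,-.2204) with a slope under 0.01. Next, the valve.

Request:
{"api": "step_arm", "payload": {
  "moves": [
    [0, 0, 0, 4, 0, 0, -1],
    [0, 0, 0, 9, 0, -0.5, -1],
    [0, 0, 0, 15, 1, -0.5, -1],
    [0, 0, 0, 20, 2, -1, -1],
    [0, 0, 0, 22.5, 3, -1, -1],
    [0, 0, 0, 22.5, 3, -1, -1],
    [0, 0, 0, 22.5, 3, -1, -1],
    [0, 0, 0, 22.5, 3, -1, -1]
  ],
  "grip_force": 60
}}

```text
t: 9.93
tcp_pos: [0.5693, 0.1014, 0.2299]
tool_rot: [0.501, 0.5, -0.499, -0.5]
force: [0.1, 0.9, -0.0]
finger_gap: 0.999
```

```bash
python3 - <<'E'
from h import *
s=snap('wrist'); save(s,'w7.png'); x=sense();print(x['t'],x['force'],x['finger_gap']); print(tool()[0])
for n,p in dict(handle=(.577,.155,.135),wheel=(.557,.197,.086)).items(): print(n,fproj(s,p))
c=fcloud(s).reshape(-1,3); P=c[~np.isnan(c[:,0])]
w=P[(np.hypot(P[:,0]-.557,P[:,1]-.197)<.08)&(P[:,2]>.079)&(P[:,2]<.089)]; print('wheel',cv2.minEnclosingCircle(w[:,:2].astype(np.float32)))
h=P[(np.hypot(P[:,0]-.577,P[:,1]-.155)<.03)&(P[:,2]>.128)&(P[:,2]<.14)]; print('handle',len(h),h.mean(0),h.min(0),h.max(0))
h=P[(np.hypot(P[:,0]-.577,P[:,1]-.155)<.03)&(P[:,2]>.098)&(P[:,2]<.14)]; print('handle',len(h),h.mean(0),h.min(0),h.max(0))
E
```

```text
9.975 [-0.5085284   0.53884783  0.63446689] 0.9994560345850322
[0.56920684 0.10156258 0.22989032]
handle (np.float64(387.98281254188794), np.float64(221.8423209842677))
wheel (np.float64(421.98385074892985), np.float64(182.01886062770203))
wheel ((0.5564029812812805, 0.19657112658023834), 0.0585714653134346)
handle 468 [0.57609573 0.15349442 0.1324705 ] [0.56723756 0.14431917 0.12815108] [0.5864527  0.16323256 0.13677847]
handle 720 [0.57420584 0.15235208 0.12609417] [0.56679944 0.14420188 0.09819698] [0.5864527  0.16323256 0.13677847]
```

View pics/w7.png

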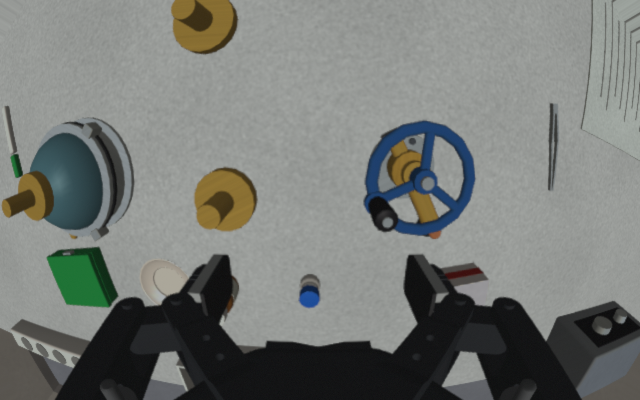

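```bash
python3 - <<'E'
from h import *
go((.577,.1537,.116),np.pi/2)
t=load('top')
for uv in [(239,181),(238,180)]:
    f=foc(t); d=R.from_quat(t['orientation']).apply([(uv[0]-t['cx'])/f,(uv[1]-t['cy'])/f,1]); print(t['xyz']+d*(.04-t['xyz'][2])/d[2], world(t,*uv))
s=load('wrist'); c=fcloud(s).reshape(-1,3); P=c[~np.isnan(c[:,0])]
q=P[(np.hypot(P[:,0]-.557,P[:,1]-.197)<.12)&(P[:,2]>.025)&(P[:,2]<.06)]; print(len(q)); 
a=np.degrees(np.arctan2(q[:,1]-.197,q[:,0]-.557)); rr=np.hypot(q[:,0]-.557,q[:,1]-.197); m=rr>.05; print(np.percentile(a[m],[5,50,95]),rr.max())
E
```

```text
turn [ 0.0019 -0.0023 -0.0014] shift cm [ 5.23 11.38 -0.75]
[0.62440545 0.2293388  0.04      ] [0.62568349 0.23154959 0.03014745]
[0.62705064 0.2321649  0.04      ] [0.62771217 0.23330121 0.03499386]
1528
[20.8423598  29.07215693 39.43286958] 0.09119029604375394
```

Request:
{"api": "step_arm", "payload": {
  "moves": [
    [0.0019, -0.0023, -0.0014, 4, 0.5, -0.75, -1],
    [0.0019, -0.0023, -0.0014, 5.23, 2, -0.75, -1],
    [0.0019, -0.0023, -0.0014, 5.23, 6, -0.75, -1],
    [0.0019, -0.0023, -0.0014, 5.23, 9.5, -0.75, -1],
    [0.0019, -0.0023, -0.0014, 5.23, 11.4, -0.75, -1],
    [0.0019, -0.0023, -0.0014, 5.23, 11.4, -0.75, -1],
    [0.0019, -0.0023, -0.0014, 5.23, 11.4, -0.75, -1]
  ]
}}

```text
t: 10.85
tcp_pos: [0.5775, 0.1533, 0.1164]
tool_rot: [0.5, 0.5, -0.5, -0.5]
force: [0.1, 0.8, -0.5]
finger_gap: 0.998
```

```bash
python3 - <<'E'
from h import *
s=snap('wrist'); save(s,'w8.png'); x=sense();print(x['t'],x['force'],x['finger_gap']); print(tool()[0])
E
```

```text
10.9 [ 0.5060666   0.03921043 -0.82871435] 1.001404195083916
[0.57774056 0.15339857 0.11676441]
```

View pics/w8.png

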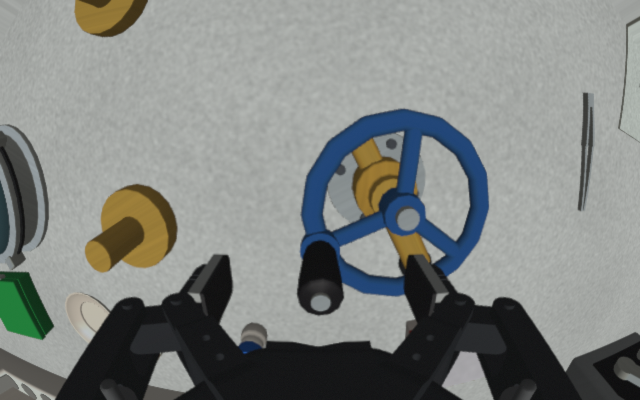

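The handle is centred between the open pads, with its top at (320,302). Closing.

Request:
{"api": "step_arm", "payload": {
  "moves": [
    [0, 0, 0, 0, 0, 0, 0],
    [0, 0, 0, 0, 0, 0, 0.5],
    [0, 0, 0, 0, 0, 0, 1],
    [0, 0, 0, 0, 0, 0, 1],
    [0, 0, 0, 0, 0, 0, 1],
    [0, 0, 0, 0, 0, 0, 1],
    [0, 0, 0, 0, 0, 0, 1]
  ],
  "grip_force": 60
}}

```text
t: 11.78
tcp_pos: [0.5777, 0.154, 0.1172]
tool_rot: [0.5, 0.501, -0.499, -0.5]
force: [-3.2, 4.2, 5.6]
finger_gap: 0.207
```

```bash
cat >> h.py <<'E'
def arc(cx,cy,a_list,rad=.05,z=None,yaw=np.pi/2,ref=None):
    """rows for TCP to follow circle; angles in deg, world."""
    t,r=tool(); x=np.array([np.cos(yaw),np.sin(yaw),0]); y=np.array([0,0,-1.]); zz=np.cross(x,y)
    tr=(r.inv()*R.from_matrix(np.stack([x,y,zz],1))).as_rotvec()
    for a in a_list:
        p=np.array([cx+rad*np.cos(np.radians(a)),cy+rad*np.sin(np.radians(a)),t[2] if z is None else z])
        d=r.inv().apply(p-t)*100
        print(a,[float(v) for v in np.round(np.r_[tr,d,1],2)])
    print('tr',tr.round(4))
def st(cx=.5567,cy=.1968):
    s=sense(); t=np.array(s['tcp_pos']); print(round(s['t'],3),t.round(4),'F',np.round(s['force'],1),'gap',round(s['finger_gap'],3),'ang',np.degrees(np.arctan2(t[1]-cy,t[0]-cx)).round(2),'rad',np.hypot(t[1]-cy,t[0]-cx).round(4))
E
python3 - <<'E'
from h import *
st(); arc(.5567,.1968,[-65,-75,-85,-95,-105])
E
```

```text
11.775 [0.5777 0.154  0.1172] F [-3.2  4.2  5.6] gap 0.207 ang -63.89 rad 0.0477
-65 [0.0, -0.0, 0.0, -0.25, -0.0, -0.01, 1.0]
-75 [0.0, -0.0, 0.0, -0.55, -0.0, 0.81, 1.0]
-85 [0.0, -0.0, 0.0, -0.7, -0.0, 1.66, 1.0]
-95 [0.0, -0.0, 0.0, -0.7, -0.01, 2.53, 1.0]
-105 [0.0, -0.0, 0.0, -0.55, -0.01, 3.39, 1.0]
tr [ 0.002  -0.0004  0.0009]
```

```bash
python3 - <<'E'
from h import *
st(.5565,.1985); arc(.5563,.1985,[-70,-76,-82,-88,-94,-100,-100,-100])
E
```

```text
11.775 [0.5777 0.154  0.1172] F [-3.2  4.2  5.6] gap 0.207 ang -64.55 rad 0.0493
-70 [0.0, -0.0, 0.0, -0.25, -0.0, 0.43, 1.0]
-76 [0.0, -0.0, 0.0, -0.4, -0.0, 0.93, 1.0]
-82 [0.0, -0.0, 0.0, -0.5, -0.0, 1.44, 1.0]
-88 [0.0, -0.0, 0.0, -0.54, -0.0, 1.96, 1.0]
-94 [0.0, -0.0, 0.0, -0.54, -0.01, 2.49, 1.0]
-100 [0.0, -0.0, 0.0, -0.47, -0.01, 3.01, 1.0]
-100 [0.0, -0.0, 0.0, -0.47, -0.01, 3.01, 1.0]
-100 [0.0, -0.0, 0.0, -0.47, -0.01, 3.01, 1.0]
tr [ 0.002  -0.0004  0.0009]
```

Request:
{"api": "step_arm", "payload": {
  "moves": [
    [0, 0, 0, -0.25, 0, 0.43, 1],
    [0, 0, 0, -0.4, 0, 0.93, 1],
    [0, 0, 0, -0.5, 0, 1.44, 1],
    [0, 0, 0, -0.54, 0, 1.96, 1],
    [0, 0, 0, -0.54, 0, 2.49, 1],
    [0, 0, 0, -0.47, 0, 3.0, 1],
    [0, 0, 0, -0.47, 0, 3.0, 1]
  ]
}}

```text
t: 12.65
tcp_pos: [0.5493, 0.15, 0.1173]
tool_rot: [0.501, 0.502, -0.498, -0.499]
force: [2.0, 5.4, 0.2]
finger_gap: 0.208
```

```bash
python3 - <<'E'
from h import *
st(.5563,.1985); arc(.5563,.1985,[-108,-116,-124,-132,-140,-148,-156,-164,-172,-180])
E
```

```text
12.65 [0.5493 0.15   0.1173] F [2.  5.4 0.2] gap 0.208 ang -98.22 rad 0.049
-108 [0.01, -0.0, 0.0, 0.09, -0.01, 0.84, 1.0]
-116 [0.01, -0.0, 0.0, 0.36, -0.01, 1.49, 1.0]
-124 [0.01, -0.0, 0.0, 0.7, -0.01, 2.1, 1.0]
-132 [0.01, -0.0, 0.0, 1.13, -0.01, 2.65, 1.0]
-140 [0.01, -0.0, 0.0, 1.63, -0.02, 3.13, 1.0]
-148 [0.01, -0.0, 0.0, 2.2, -0.02, 3.54, 1.0]
-156 [0.01, -0.0, 0.0, 2.81, -0.02, 3.87, 1.0]
-164 [0.01, -0.0, 0.0, 3.47, -0.02, 4.11, 1.0]
-172 [0.01, -0.0, 0.0, 4.15, -0.02, 4.25, 1.0]
-180 [0.01, -0.0, 0.0, 4.85, -0.02, 4.3, 1.0]
tr [ 0.0063 -0.0007  0.0021]
```

Request:
{"api": "step_arm", "payload": {
  "moves": [
    [0.006, 0, 0.002, 0.12, 0, 0.84, 1],
    [0.006, 0, 0.002, 0.4, 0, 1.49, 1],
    [0.006, 0, 0.002, 0.75, 0, 2.1, 1],
    [0.006, 0, 0.002, 1.18, 0, 2.65, 1],
    [0.006, 0, 0.002, 1.68, -0.01, 3.13, 1],
    [0.006, 0, 0.002, 2.25, -0.01, 3.54, 1],
    [0.006, 0, 0.002, 2.87, -0.01, 3.87, 1],
    [0.006, 0, 0.002, 3.53, -0.01, 4.11, 1],
    [0.006, 0, 0.002, 4.2, -0.01, 4.25, 1],
    [0.006, 0, 0.002, 4.9, -0.01, 4.3, 1],
    [0.006, 0, 0.002, 4.9, -0.01, 4.3, 1]
  ]
}}

```text
t: 14.02
tcp_pos: [0.5068, 0.1988, 0.1173]
tool_rot: [0.501, 0.5, -0.5, -0.499]
force: [4.1, -1.0, -1.0]
finger_gap: 0.205
```

```bash
python3 - <<'E'
from h import *
P=np.array([[.5777,.154],[.5493,.15],tool()[0][:2]])
from scipy.optimize import least_squares
print(least_squares(lambda c:np.hypot(*(P-c).T)-.05,[.556,.198]).x)
st(.5565,.199); arc(.5563,.199,[172,164,156,148,140,132,124,116,108,100,92])
E
```

```text
[0.55681227 0.1994304 ]
14.025 [0.5068 0.1988 0.1173] F [ 4.1 -1.  -1. ] gap 0.205 ang -179.79 rad 0.0497
172 [0.0, 0.0, -0.0, 0.71, -0.0, 0.0, 1.0]
164 [0.0, 0.0, -0.0, 1.4, -0.0, -0.14, 1.0]
156 [0.0, 0.0, -0.0, 2.05, -0.0, -0.38, 1.0]
148 [0.0, 0.0, -0.0, 2.67, -0.0, -0.71, 1.0]
140 [0.0, 0.0, -0.0, 3.23, 0.0, -1.12, 1.0]
132 [0.0, 0.0, -0.0, 3.73, 0.0, -1.6, 1.0]
124 [0.0, 0.0, -0.0, 4.16, 0.0, -2.15, 1.0]
116 [0.0, 0.0, -0.0, 4.51, 0.0, -2.76, 1.0]
108 [0.0, 0.0, -0.0, 4.77, 0.0, -3.4, 1.0]
100 [0.0, 0.0, -0.0, 4.94, 0.0, -4.08, 1.0]
92 [0.0, 0.0, -0.0, 5.01, 0.01, -4.77, 1.0]
tr [ 0.0018  0.0001 -0.0005]
```

Request:
{"api": "step_arm", "payload": {
  "moves": [
    [0, 0, 0, 0.71, 0, -0.02, 1],
    [0, 0, 0, 1.4, 0, -0.17, 1],
    [0, 0, 0, 2.06, 0, -0.41, 1],
    [0, 0, 0, 2.68, 0, -0.74, 1],
    [0, 0, 0, 3.24, 0, -1.15, 1],
    [0, 0, 0, 3.74, 0, -1.64, 1],
    [0, 0, 0, 4.17, 0, -2.19, 1],
    [0, 0, 0, 4.52, 0, -2.8, 1],
    [0, 0, 0, 4.78, 0, -3.44, 1],
    [0, 0, 0, 4.95, 0, -4.12, 1],
    [0, 0, 0, 5.02, 0, -4.81, 1],
    [0, 0, 0, 5.02, 0, -4.81, 1]
  ]
}}

```text
t: 15.52
tcp_pos: [0.5554, 0.2496, 0.1173]
tool_rot: [0.5, 0.501, -0.499, -0.5]
force: [-1.0, -1.5, 3.2]
finger_gap: 0.208
```

```bash
python3 - <<'E'
from h import *
P=np.array([[.5777,.154],[.5493,.15],[.5068,.1988],tool()[0][:2]])
from scipy.optimize import least_squares
print(least_squares(lambda c:np.hypot(*(P-c).T)-.05,[.556,.198]).x)
st(.5567,.1992); arc(.5567,.1992,[84,76,68,60,54,48,44,40,37,34])
E
```

```text
[0.55680873 0.19949569]
15.525 [0.5554 0.2496 0.1173] F [-1.  -1.5  3.2] gap 0.208 ang 91.52 rad 0.0504
84 [0.0, -0.0, 0.0, -0.07, 0.0, -0.66, 1.0]
76 [0.0, -0.0, 0.0, -0.19, 0.0, -1.34, 1.0]
68 [0.0, -0.0, 0.0, -0.4, 0.0, -2.01, 1.0]
60 [0.0, -0.0, 0.0, -0.71, 0.01, -2.63, 1.0]
54 [0.0, -0.0, 0.0, -0.99, 0.01, -3.07, 1.0]
48 [0.0, -0.0, 0.0, -1.32, 0.01, -3.48, 1.0]
44 [0.0, -0.0, 0.0, -1.57, 0.01, -3.73, 1.0]
40 [0.0, -0.0, 0.0, -1.83, 0.01, -3.96, 1.0]
37 [0.0, -0.0, 0.0, -2.03, 0.01, -4.13, 1.0]
34 [0.0, -0.0, 0.0, -2.24, 0.01, -4.28, 1.0]
tr [ 0.0021 -0.      0.0003]
```

Centre is about (.5568,.1994). I'll go to about 35°, then creep to the stop.

Request:
{"api": "step_arm", "payload": {
  "moves": [
    [0, 0, 0, -0.05, 0, -0.66, 1],
    [0, 0, 0, -0.17, 0, -1.34, 1],
    [0, 0, 0, -0.38, 0, -2.01, 1],
    [0, 0, 0, -0.69, 0, -2.63, 1],
    [0, 0, 0, -0.97, 0, -3.07, 1],
    [0, 0, 0, -1.3, 0, -3.48, 1],
    [0, 0, 0, -1.55, 0, -3.73, 1],
    [0, 0, 0, -1.81, 0, -3.96, 1],
    [0, 0, 0, -2.01, 0, -4.13, 1],
    [0, 0, 0, -2.22, 0, -4.28, 1],
    [0, 0, 0, -2.22, 0, -4.28, 1]
  ]
}}

```text
t: 16.9
tcp_pos: [0.5986, 0.2272, 0.1173]
tool_rot: [0.501, 0.501, -0.499, -0.499]
force: [-1.6, 1.2, 3.0]
finger_gap: 0.206
```

```bash
python3 - <<'E'
from h import *
st(.5568,.1994); arc(.5568,.1994,[32,30,28,26,24,22,20,18,16])
E
```

```text
16.9 [0.5986 0.2272 0.1173] F [-1.6  1.2  3. ] gap 0.206 ang 33.58 rad 0.0502
32 [0.0, -0.0, 0.0, -0.13, 0.0, -0.06, 1.0]
30 [0.0, -0.0, 0.0, -0.28, 0.0, -0.15, 1.0]
28 [0.0, -0.0, 0.0, -0.43, 0.0, -0.23, 1.0]
26 [0.0, -0.0, 0.0, -0.58, 0.0, -0.31, 1.0]
24 [0.0, -0.0, 0.0, -0.74, 0.0, -0.39, 1.0]
22 [0.0, -0.0, 0.0, -0.9, 0.0, -0.45, 1.0]
20 [0.0, -0.0, 0.0, -1.07, 0.0, -0.52, 1.0]
18 [0.0, -0.0, 0.0, -1.23, 0.0, -0.57, 1.0]
16 [0.0, -0.0, 0.0, -1.4, 0.0, -0.62, 1.0]
tr [ 0.0029 -0.0002  0.0001]
```

Request:
{"api": "step_arm", "payload": {
  "moves": [
    [0, 0, 0, -0.13, 0, -0.06, 1],
    [0, 0, 0, -0.28, 0, -0.15, 1],
    [0, 0, 0, -0.35, 0, -0.19, 1],
    [0, 0, 0, -0.35, 0, -0.19, 1]
  ]
}}

```text
t: 17.4
tcp_pos: [0.6007, 0.2236, 0.1173]
tool_rot: [0.501, 0.501, -0.499, -0.499]
force: [-1.2, 2.4, 2.0]
finger_gap: 0.205
```

```bash
python3 - <<'E'
from h import *
st(.5568,.1994); arc(.5568,.1994,[28,27,26,25,24,23,22])
E
```

```text
17.4 [0.6007 0.2236 0.1173] F [-1.2  2.4  2. ] gap 0.205 ang 28.82 rad 0.0501
28 [0.0, -0.0, 0.0, -0.07, 0.0, -0.02, 1.0]
27 [0.0, -0.0, 0.0, -0.15, 0.0, -0.06, 1.0]
26 [0.0, -0.0, 0.0, -0.23, 0.0, -0.1, 1.0]
25 [0.0, -0.0, 0.0, -0.3, 0.0, -0.14, 1.0]
24 [0.0, -0.0, 0.0, -0.38, 0.0, -0.17, 1.0]
23 [0.0, -0.0, 0.0, -0.46, 0.0, -0.21, 1.0]
22 [0.0, -0.0, 0.0, -0.54, 0.0, -0.24, 1.0]
tr [ 0.0034 -0.0002  0.0001]
```

Request:
{"api": "step_arm", "payload": {
  "moves": [
    [0, 0, 0, -0.07, 0, -0.02, 1],
    [0, 0, 0, -0.15, 0, -0.06, 1],
    [0, 0, 0, -0.23, 0, -0.1, 1],
    [0, 0, 0, -0.23, 0, -0.1, 1]
  ]
}}

```text
t: 17.9
tcp_pos: [0.6011, 0.2228, 0.1173]
tool_rot: [0.5, 0.501, -0.498, -0.5]
force: [-2.9, 7.1, 2.5]
finger_gap: 0.204
```

```bash
python3 - <<'E'
from h import *
st(.5568,.1994); arc(.5568,.1994,[25,24,23,22])
E
```

```text
17.9 [0.6011 0.2228 0.1173] F [-2.9  7.1  2.5] gap 0.204 ang 27.9 rad 0.0501
25 [0.0, -0.0, 0.0, -0.23, -0.0, -0.1, 1.0]
24 [0.0, -0.0, 0.0, -0.31, -0.0, -0.14, 1.0]
23 [0.0, -0.0, 0.0, -0.39, -0.0, -0.18, 1.0]
22 [0.0, -0.0, 0.0, -0.47, -0.0, -0.21, 1.0]
tr [ 0.0024 -0.0009  0.0028]
```

Request:
{"api": "step_arm", "payload": {
  "moves": [
    [0, 0, 0, -0.15, 0, -0.06, 1],
    [0, 0, 0, -0.31, 0, -0.14, 1],
    [0, 0, 0, -0.39, 0, -0.18, 1],
    [0, 0, 0, -0.39, 0, -0.18, 1]
  ]
}}

```text
t: 18.4
tcp_pos: [0.6012, 0.2226, 0.1173]
tool_rot: [-0.498, -0.502, 0.497, 0.503]
force: [-3.5, 12.5, 3.4]
finger_gap: 0.206
```

```bash
python3 - <<'E'
from h import *
st(.5568,.1994)
s=snap('wrist'); save(s,'w9.png')
E
```

```text
18.4 [0.6012 0.2226 0.1173] F [-3.5 12.5  3.4] gap 0.206 ang 27.6 rad 0.0501
```

View pics/w9.png

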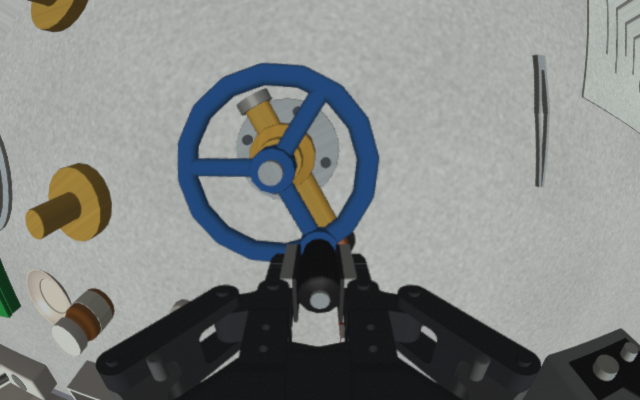

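The handle sits over the pipe (at about (330,235)) and the force rose to 12.5 N with only 0.2 mm of motion. That is the closed stop, at about 27.7°. Now opening two turns.

```bash
python3 - <<'E'
from h import *
arc(.5568,.1994,[27.7+12*i for i in range(1,13)])
E
```

```text
39.7 [-0.0, -0.0, 0.01, 0.87, 0.01, 0.59, 1.0]
51.7 [-0.0, -0.0, 0.01, 1.6, 0.01, 1.34, 1.0]
63.7 [-0.0, -0.0, 0.01, 2.16, 0.02, 2.22, 1.0]
75.7 [-0.0, -0.0, 0.01, 2.52, 0.02, 3.2, 1.0]
87.7 [-0.0, -0.0, 0.01, 2.67, 0.02, 4.24, 1.0]
99.7 [-0.0, -0.0, 0.01, 2.6, 0.02, 5.28, 1.0]
111.7 [-0.0, -0.0, 0.01, 2.31, 0.02, 6.29, 1.0]
123.7 [-0.0, -0.0, 0.01, 1.83, 0.02, 7.21, 1.0]
135.7 [-0.0, -0.0, 0.01, 1.16, 0.01, 8.02, 1.0]
147.7 [-0.0, -0.0, 0.01, 0.34, 0.0, 8.66, 1.0]
159.7 [-0.0, -0.0, 0.01, -0.6, -0.0, 9.12, 1.0]
171.7 [-0.0, -0.0, 0.01, -1.62, -0.01, 9.38, 1.0]
tr [-0.0002 -0.0019  0.0085]
```

Request:
{"api": "step_arm", "payload": {
  "moves": [
    [0, 0, 0.008, 0.87, 0.01, 0.59, 1],
    [0, 0, 0.008, 1.6, 0.01, 1.34, 1],
    [0, 0, 0.008, 2.16, 0.02, 2.22, 1],
    [0, 0, 0.008, 2.52, 0.02, 3.2, 1],
    [0, 0, 0.008, 2.67, 0.02, 4.24, 1],
    [0, 0, 0.008, 2.6, 0.02, 5.28, 1],
    [0, 0, 0.008, 2.31, 0.02, 6.29, 1],
    [0, 0, 0.008, 1.83, 0.02, 7.21, 1],
    [0, 0, 0.008, 1.16, 0.01, 8.02, 1],
    [0, 0, 0.008, 0.34, 0, 8.66, 1],
    [0, 0, 0.008, -0.6, 0, 9.12, 1],
    [0, 0, 0.008, -1.62, -0.01, 9.38, 1]
  ]
}}

```text
t: 19.95
tcp_pos: [0.5073, 0.2063, 0.1173]
tool_rot: [-0.5, -0.5, 0.499, 0.501]
force: [4.8, 2.3, -3.5]
finger_gap: 0.202
```

```bash
python3 - <<'E'
from h import *
st(.5568,.1994);arc(.5568,.1994,[171.7+12*i for i in range(1,13)])
E
```

```text
19.95 [0.5073 0.2063 0.1173] F [ 4.8  2.3 -3.5] gap 0.202 ang 172.08 rad 0.05
183.7 [0.0, -0.0, 0.0, -1.01, -0.0, 0.03, 1.0]
195.7 [0.0, -0.0, 0.0, -2.04, -0.0, -0.15, 1.0]
207.7 [0.0, -0.0, 0.0, -3.01, -0.0, -0.53, 1.0]
219.7 [0.0, -0.0, 0.0, -3.88, -0.01, -1.12, 1.0]
231.7 [0.0, -0.0, 0.0, -4.61, -0.01, -1.87, 1.0]
243.7 [0.0, -0.0, 0.0, -5.16, -0.01, -2.75, 1.0]
255.7 [0.0, -0.0, 0.0, -5.53, -0.01, -3.73, 1.0]
267.7 [0.0, -0.0, 0.0, -5.67, -0.01, -4.77, 1.0]
279.7 [0.0, -0.0, 0.0, -5.6, -0.01, -5.81, 1.0]
291.7 [0.0, -0.0, 0.0, -5.32, -0.01, -6.82, 1.0]
303.7 [0.0, -0.0, 0.0, -4.83, -0.0, -7.74, 1.0]
315.7 [0.0, -0.0, 0.0, -4.16, -0.0, -8.54, 1.0]
tr [ 0.0003 -0.0024  0.0014]
```

Request:
{"api": "step_arm", "payload": {
  "moves": [
    [0, 0, 0, -1.01, 0, 0.03, 1],
    [0, 0, 0, -2.04, 0, -0.15, 1],
    [0, 0, 0, -3.01, 0, -0.53, 1],
    [0, 0, 0, -3.88, 0, -1.12, 1],
    [0, 0, 0, -4.61, 0, -1.87, 1],
    [0, 0, 0, -5.16, 0, -2.75, 1],
    [0, 0, 0, -5.53, 0, -3.73, 1],
    [0, 0, 0, -5.67, 0, -4.77, 1],
    [0, 0, 0, -5.6, 0, -5.81, 1],
    [0, 0, 0, -5.32, 0, -6.82, 1],
    [0, 0, 0, -4.83, 0, -7.74, 1],
    [0, 0, 0, -4.16, 0, -8.54, 1]
  ]
}}

```text
t: 21.45
tcp_pos: [0.5922, 0.164, 0.1172]
tool_rot: [-0.5, -0.499, 0.5, 0.501]
force: [-4.1, -0.8, 4.1]
finger_gap: 0.207
```

```bash
python3 - <<'E'
from h import *
st(.5568,.1994);arc(.5568,.1994,[315.7+12*i for i in range(1,13)])
E
```

```text
21.45 [0.5922 0.164  0.1172] F [-4.1 -0.8  4.1] gap 0.207 ang -44.97 rad 0.05
327.7 [-0.0, -0.0, 0.0, 0.87, -0.0, -0.69, 1.0]
339.7 [-0.0, -0.0, 0.0, 1.8, -0.0, -1.15, 1.0]
351.7 [-0.0, -0.0, 0.0, 2.82, -0.0, -1.4, 1.0]
363.7 [-0.0, -0.0, 0.0, 3.86, -0.0, -1.44, 1.0]
375.7 [-0.0, -0.0, 0.0, 4.89, -0.0, -1.26, 1.0]
387.7 [-0.0, -0.0, 0.0, 5.86, 0.0, -0.87, 1.0]
399.7 [-0.0, -0.0, 0.0, 6.73, 0.0, -0.29, 1.0]
411.7 [-0.0, -0.0, 0.0, 7.46, 0.0, 0.46, 1.0]
423.7 [-0.0, -0.0, 0.0, 8.02, 0.01, 1.34, 1.0]
435.7 [-0.0, -0.0, 0.0, 8.38, 0.01, 2.32, 1.0]
447.7 [-0.0, -0.0, 0.0, 8.52, 0.01, 3.36, 1.0]
459.7 [-0.0, -0.0, 0.0, 8.45, 0.01, 4.4, 1.0]
tr [-0.002  -0.0024  0.0003]
```

Request:
{"api": "step_arm", "payload": {
  "moves": [
    [0, 0, 0, 0.87, 0, -0.69, 1],
    [0, 0, 0, 1.8, 0, -1.15, 1],
    [0, 0, 0, 2.82, 0, -1.4, 1],
    [0, 0, 0, 3.86, 0, -1.44, 1],
    [0, 0, 0, 4.89, 0, -1.26, 1],
    [0, 0, 0, 5.86, 0, -0.87, 1],
    [0, 0, 0, 6.73, 0, -0.29, 1],
    [0, 0, 0, 7.46, 0, 0.46, 1],
    [0, 0, 0, 8.02, 0, 1.34, 1],
    [0, 0, 0, 8.38, 0, 2.32, 1],
    [0, 0, 0, 8.52, 0, 3.36, 1],
    [0, 0, 0, 8.45, 0, 4.4, 1]
  ]
}}

```text
t: 22.95
tcp_pos: [0.5505, 0.2493, 0.1173]
tool_rot: [0.501, 0.501, -0.498, -0.5]
force: [4.2, -3.6, -2.0]
finger_gap: 0.2
```

```bash
python3 - <<'E'
from h import *
st(.5568,.1994);arc(.5568,.1994,[459.7+12*i for i in range(1,13)])
E
```

```text
22.95 [0.5505 0.2493 0.1173] F [ 4.2 -3.6 -2. ] gap 0.2 ang 97.19 rad 0.0503
471.7 [0.0, -0.0, 0.0, -0.34, -0.01, 1.22, 1.0]
483.7 [0.0, -0.0, 0.0, -0.83, -0.01, 2.14, 1.0]
495.7 [0.0, -0.0, 0.0, -1.5, -0.01, 2.95, 1.0]
507.7 [0.0, -0.0, 0.0, -2.32, -0.02, 3.59, 1.0]
519.7 [0.0, -0.0, 0.0, -3.26, -0.02, 4.05, 1.0]
531.7 [0.0, -0.0, 0.0, -4.28, -0.02, 4.31, 1.0]
543.7 [0.0, -0.0, 0.0, -5.32, -0.02, 4.35, 1.0]
555.7 [0.0, -0.0, 0.0, -6.35, -0.03, 4.17, 1.0]
567.7 [0.0, -0.0, 0.0, -7.32, -0.03, 3.78, 1.0]
579.7 [0.0, -0.0, 0.0, -8.19, -0.02, 3.2, 1.0]
591.7 [0.0, -0.0, 0.0, -8.92, -0.02, 2.45, 1.0]
603.7 [0.0, -0.0, 0.0, -9.47, -0.02, 1.56, 1.0]
tr [ 0.0039 -0.0023  0.0014]
```

Request:
{"api": "step_arm", "payload": {
  "moves": [
    [0.004, 0, 0.001, -0.34, 0, 1.22, 1],
    [0.004, 0, 0.001, -0.83, -0.01, 2.14, 1],
    [0.004, 0, 0.001, -1.5, -0.01, 2.95, 1],
    [0.004, 0, 0.001, -2.32, -0.02, 3.59, 1],
    [0.004, 0, 0.001, -3.26, -0.02, 4.05, 1],
    [0.004, 0, 0.001, -4.28, -0.02, 4.31, 1],
    [0.004, 0, 0.001, -5.32, -0.02, 4.35, 1],
    [0.004, 0, 0.001, -6.35, -0.02, 4.17, 1],
    [0.004, 0, 0.001, -7.32, -0.02, 3.78, 1],
    [0.004, 0, 0.001, -8.19, -0.02, 3.2, 1],
    [0.004, 0, 0.001, -8.92, -0.02, 2.45, 1],
    [0.004, 0, 0.001, -9.47, -0.02, 1.56, 1]
  ]
}}

```text
t: 24.45
tcp_pos: [0.5326, 0.1557, 0.1173]
tool_rot: [-0.499, -0.499, 0.499, 0.503]
force: [0.4, 7.5, 0.1]
finger_gap: 0.205
```

```bash
python3 - <<'E'
from h import *
st(.5568,.1994);arc(.5568,.1994,[603.7+12*i for i in range(1,11)]+[733.7,741.7])
E
```

```text
24.45 [0.5326 0.1557 0.1173] F [0.4 7.5 0.1] gap 0.205 ang -118.93 rad 0.05
615.7 [-0.0, -0.0, 0.0, -0.47, -0.01, -1.18, 1.0]
627.7 [-0.0, -0.0, 0.0, -0.61, -0.01, -2.22, 1.0]
639.7 [-0.0, -0.0, 0.0, -0.54, -0.02, -3.26, 1.0]
651.7 [-0.0, -0.0, 0.0, -0.25, -0.02, -4.27, 1.0]
663.7 [-0.0, -0.0, 0.0, 0.24, -0.02, -5.19, 1.0]
675.7 [-0.0, -0.0, 0.0, 0.91, -0.02, -5.99, 1.0]
687.7 [-0.0, -0.0, 0.0, 1.73, -0.02, -6.64, 1.0]
699.7 [-0.0, -0.0, 0.0, 2.67, -0.02, -7.1, 1.0]
711.7 [-0.0, -0.0, 0.0, 3.68, -0.02, -7.35, 1.0]
723.7 [-0.0, -0.0, 0.0, 4.73, -0.02, -7.39, 1.0]
733.7 [-0.0, -0.0, 0.0, 5.59, -0.01, -7.25, 1.0]
741.7 [-0.0, -0.0, 0.0, 6.25, -0.01, -7.04, 1.0]
tr [-0.0046 -0.0043  0.0035]
```

Request:
{"api": "step_arm", "payload": {
  "moves": [
    [-0.004, -0.004, 0.003, -0.47, -0.01, -1.18, 1],
    [-0.004, -0.004, 0.003, -0.61, -0.01, -2.22, 1],
    [-0.004, -0.004, 0.003, -0.54, -0.02, -3.26, 1],
    [-0.004, -0.004, 0.003, -0.25, -0.02, -4.27, 1],
    [-0.004, -0.004, 0.003, 0.24, -0.02, -5.19, 1],
    [-0.004, -0.004, 0.003, 0.91, -0.02, -5.99, 1],
    [-0.004, -0.004, 0.003, 1.73, -0.02, -6.64, 1],
    [-0.004, -0.004, 0.003, 2.67, -0.02, -7.1, 1],
    [-0.004, -0.004, 0.003, 3.68, -0.02, -7.35, 1],
    [-0.004, -0.004, 0.003, 4.73, -0.02, -7.39, 1],
    [-0.004, -0.004, 0.003, 5.59, -0.01, -7.25, 1],
    [-0.004, -0.004, 0.003, 6.25, -0.01, -7.04, 1]
  ]
}}

```text
t: 25.95
tcp_pos: [0.6036, 0.2179, 0.1173]
tool_rot: [0.5, 0.5, -0.5, -0.5]
force: [-2.0, -5.1, 4.0]
finger_gap: 0.206
```

```bash
python3 - <<'E'
from h import *
st(.5568,.1994);arc(.5568,.1994,[744,746,747.7])
E
```

```text
25.95 [0.6036 0.2179 0.1173] F [-2.  -5.1  4. ] gap 0.206 ang 21.54 rad 0.0503
744 [0.0, 0.0, -0.0, 0.19, -0.0, 0.11, 1.0]
746 [0.0, 0.0, -0.0, 0.34, -0.0, 0.19, 1.0]
747.7 [0.0, 0.0, -0.0, 0.48, -0.0, 0.25, 1.0]
tr [ 0.0002  0.0001 -0.0004]
```

Request:
{"api": "step_arm", "payload": {
  "moves": [
    [0, 0, 0, 0.19, 0, 0.11, 1],
    [0, 0, 0, 0.34, 0, 0.19, 1],
    [0, 0, 0, 0.49, 0, 0.25, 1],
    [0, 0, 0, 0.49, 0, 0.25, 1],
    [0, 0, 0, 0.49, 0, 0.25, 1]
  ]
}}

```text
t: 26.58
tcp_pos: [0.6013, 0.2228, 0.1173]
tool_rot: [0.5, 0.5, -0.5, -0.5]
force: [-1.9, -2.7, 3.2]
finger_gap: 0.205
```

```bash
python3 - <<'E'
from h import *
import shutil
a=dict(np.load('last_wrist.npz'))
st(.5568,.1994)
s=snap('wrist'); save(s,'w10.png'); print(a['xyz']-s['xyz'])
# spoke/hub measure: blue wheel pts in world -> compare rotation of spokes between stop & now
def spokes(s):
    c=fcloud(s); f=s['frame'].astype(int); m=(f[...,2]>f[...,0]+35)&(c[...,2]>.06)&(c[...,2]<.1); p=c[m]
    dx=p[:,0]-.5565; dy=p[:,1]-.1968; r=np.hypot(dx,dy); k=(r>.018)&(r<.042); th=np.arctan2(dy,dx)[k]
    ang=np.degrees(np.angle(np.mean(np.exp(3j*th))))/3; print(k.sum(),ang,'+120k', abs(np.mean(np.exp(3j*th))))
spokes(a); spokes(s)
E
```

```text
26.575 [0.6013 0.2228 0.1173] F [-1.9 -2.7  3.2] gap 0.205 ang 27.76 rad 0.0503
[-5.68620145e-06 -1.13314769e-03  5.63350049e-05]
2787 28.405662542093477 +120k 0.7789749249403171
2805 27.946025442374008 +120k 0.7754660169630498
```

View pics/w10.png

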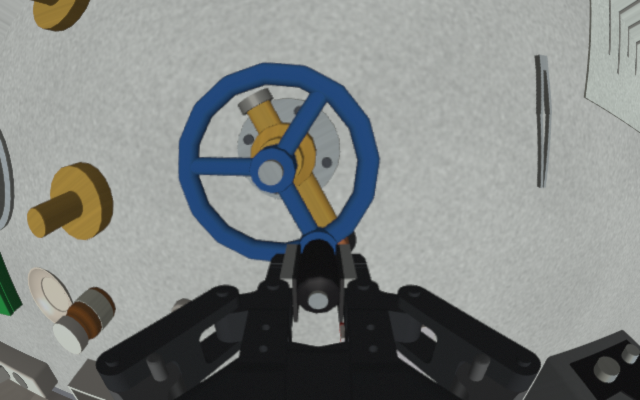

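The wheel sits as it did at the stop, with a spoke angle of 27.9° against 28.4°. Last I'll check the weight and the bystanders.

```bash
python3 - <<'E'
from h import *
a=load('top'); s=snap('top'); save(s,'t11.png'); d=np.abs(s['frame'].astype(int)-a['frame']).max(2)>40
n,l,stt,ce=cv2.connectedComponentsWithStats(d.astype(np.uint8))
for i in range(1,n):
    if stt[i,4]>15: print(stt[i])
s=snap('scene'); save(s,'s11.png'); save(s,'s11c.png',(215,110,315,210),5); st(.5568,.1994)
E
```

```text
[    0   142   256   258 30356]
[250 193  20  16 151]
[402 197  23  23 413]
[236 210   8  11  36]
[242 211   6  12  50]
[312 222  22  21 358]
[  0 377  12  12  91]
26.725 [0.6012 0.2228 0.1173] F [-1.  -2.1  1.7] gap 0.208 ang 27.8 rad 0.0502
```

View pics/t11.png

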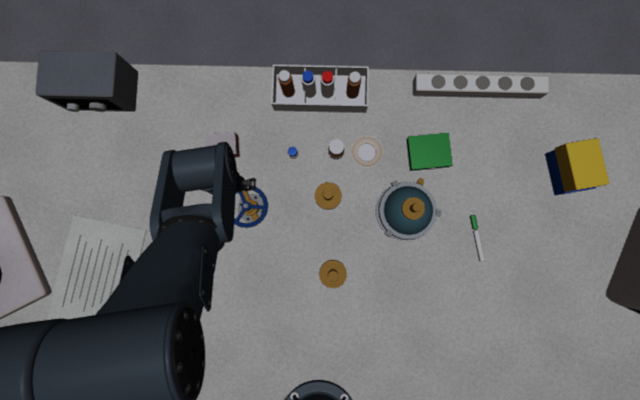

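View pics/s11c.png

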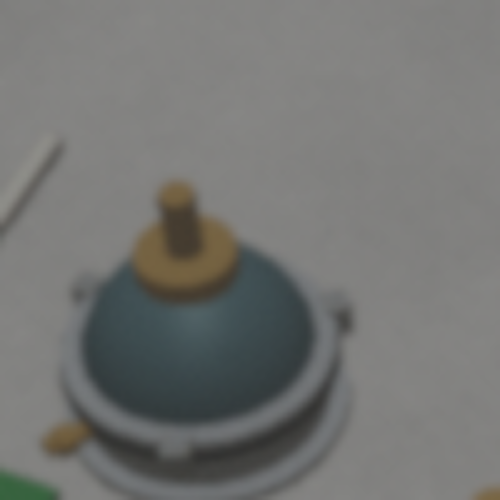

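View pics/s11.png

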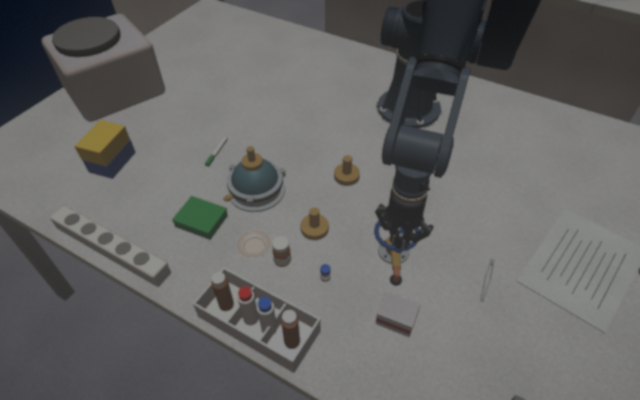

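The weight is upright on the crown (top pixel (413,208), scene pixel (251,160)). The other objects are where they started, and the gripper holds the handle. Handing in.

```bash
python3 -c "
from station import *
print(sign_off())"
```

```text
the job is handed in; nothing more can be done
None
```

The job is done and handed in at about 27 s of the 72 s allowed. `sign_off()` reports no verdict.

- **Weight:** I balanced the smallest weight on the dome's white spot and let go. Just after release its disc measured within about 1 mm of the crown, with a slope of about 0.01. It was still upright in the final scene and top pictures.
- **Valve:** I closed the wheel clockwise to the stop, at a measured handle angle of about 27.7°, where the force rose to 12.5 N with almost no motion. From there I opened it two full turns, to 27.8°.
- **Wheel angle check:** The wrist picture gave a spoke angle of 27.9°, against 28.4° at the stop. That puts the wheel about 0.5° short of two turns, and I left it because it is close to the measurement noise.
- **Grip and bystanders:** The gripper is still holding the handle, with about 3 N at the wrist at the last check. In the final pictures the other objects are where they started. In the top picture the arm hides the forceps and part of the carton, but both show in place in the scene view.
- **Calibration:** The scene camera read the weight, valve and crown 3 to 5 mm off the other cameras. I used the wrist camera for the weight and the valve handle, and the circle the gripper traced for the wheel centre.

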